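# Refill the van's stock bin with brass couplings

## Task

Refill the empty blue stock bin: pick up the handled metal tray that holds the two brass couplings, carry it level with the couplings aboard, and tip it over the bin so that both couplings slide out into it. Then stand the empty tray upright on the bench and let go.

Things in the scene. Friction and masses are not known exactly. Their poses are not given: they have to be found in the camera images.
- tray: Loose grey metal tray holding both couplings (its twin holds red caps). 140 long (x), 130 wide (y), 0.3 kg. Origin: centre of underside, z up. Floor 4 thick; front (-x end, faces the robot's left, yaw within 30 deg) open, no lip; rear wall 54 high, sides 40. Black handle bar at x=0: 14 thick in x, 130 long in y, 26 tall, centre 95 above origin, rigid; uprights 22 wide at y=±63; clear below.
- bin: Blue open-topped stock bin, empty, fixed to the bench. Outside 190 (x) by 210 (y), walls 5, floor 4 thick; rims stick out up to 11 more. Origin: centre of underside, z up. Rear and side walls 100 high; the front wall (-x, roughly towards the robot) and the front 50 of the sides 70 high. It may stand left of, right of or between the two trays.
- coupling_a: Brass hexagonal pipe coupling, 0.17 kg, 40 across flats, 46 long (its y). Origin: its centre. Lies on a flat in the tray, lengthwise across it, centre 24 above the tray's underside, 25 to 40 behind the tray's middle, 30 to its -y side. Stays put while the tray is level; slides or tumbles out of the open front when the front is tipped down some 40 degrees or more.
- coupling_b: The second brass coupling, identical to the first, lying beside it in the other (+y) half of the tray.
Not all that is in view belongs to the job. Leave any turquoise look-alike of the tray alone.

How it is judged:
On the way, in this order (a step that is already met when the one before it is completed fails the run):
1. the tray is carried clear of the bench (more than 40 mm), tilted less than 20 degrees, with both couplings in it (height (world z) of tray above 0.04 m and angle between tray's own z axis and vertical below 0.35 rad and distance between each of coupling_a, coupling_b and tray below 0.085 m), for 0.2 s.
2. the tray is tipped by more than 25 degrees, off the bench (more than 60 mm) and over the bin (origins within 0.2 m, seen from above) (angle between tray's own z axis and vertical above 0.44 rad and height (world z) of tray above 0.06 m and horizontal distance between tray and bin below 0.2 m), for 0.1 s.
At the end, for the whole second after the job is handed in: both couplings lie at rest inside the bin (centres between its walls and less than 70 mm above its underside), and the tray stands released and at rest on the bench (underside within 12 mm of it), upright within 10 degrees (x of coupling_a in the frame of bin between -0.092 and 0.092 m and y of coupling_a in the frame of bin between -0.102 and 0.102 m and z of coupling_a in the frame of bin between 0 and 0.07 m and x of coupling_b in the frame of bin between -0.092 and 0.092 m and y of coupling_b in the frame of bin between -0.102 and 0.102 m and z of coupling_b in the frame of bin between 0 and 0.07 m and linear speed of each of coupling_a, coupling_b, tray below 0.03 m/s and angle between tray's own z axis and vertical below 0.17 rad and height (world z) of tray between -0.012 and 0.012 m); the robot touches nothing.
It also fails if it takes over 69 s, if anything falls off the work surface, if the arm or the gripper's body presses on something with over 40 N, if the wrist force passes 120 N, or if a joint passes its speed limit or range.

## Robot

A 6-joint arm with a two-finger parallel gripper is mounted at the origin on the work surface. World frame = base frame: x ahead of the robot, y to its left, z up, the work surface at z = 0. Lengths are in m, angles in rad, forces in N, time in s.
With the tool pointing down it reaches from about 0.275 to 1 m from the base axis. Payload 8.4 kg.
Tool frame: the origin (TCP) lies on the centre line of the jaws, within the pads' length; the fingertips stand 17 mm ahead of it and the grasp point (between the pads) lies 2 mm behind it (bot.tcp_to_tips is the z of the fingertips in the tool frame, in m); z points along the fingers, y is the line along which they close (so a half turn about z gives the same grasp; the last joint's range is limited). The gripper opens to 85 mm and grips with 20 to 120 N. Pads are 22 mm wide; open, the fingers measure 114 mm over their backs; the gripper's body (76 mm by 85 mm) begins 54 mm behind the grasp point. The pads swing forward as they close: fully open they stand 13 mm farther back than shut.
Start: joints at [1.346, 0.353, 1.633, -0, 1.155, -0.002], TCP at [0.138, 0.61, 0.216] pointing down, gripper open.
Joint ranges: [-2.63, 2.63], [-0.92, 2.1], [0.06, 2.66], [-1.3, 4.44], [0, 2.69], [-3.02, 3.02]. Speed limits (rad/s): [2.22, 2.22, 2.79, 3.14, 3.14, 3.14].

## Interface

Orientations are given as a unit quaternion [x, y, z, w].
In Python, from workcell import bot, hand, kinematics, get_obs, vision, hand_in gives the robot as it stands. The module is installed in compiled form; this text tells all that it offers. Calls block until the motion is done:
- bot.reach(position, orientation): joint-space move of the TCP to a pose.
- bot.servo_line(position, ori=None, velocity=0.15): straight line of the TCP; ori=None keeps the orientation; velocity is the mean speed in m/s.
- bot.goto_joints(angles): joint-space move.
- hand.move_gripper(opening, strength=None): finger opening in m; strength is the grip in N (None keeps the last); returns when the fingers have stopped.
- bot.dwell(seconds).
- kinematics.solve_ik(position, orientation): joint angles nearest the present ones, or None.
- get_obs(): the state.
- vision.read_camera(name): name is "scene" or "top" or "wrist"; returns a dict with "frame" (384x512x3 uint8, red, green, blue), "intrinsics" (3x3 intrinsics, pixels), "view" (4x4, takes a point from world to camera coordinates). Camera axes: x right, y down, z forward; pixel columns grow to the right and rows downward; lengths in m; the calibration is good to about 2 mm. A picture is of the moment at which its call begins. There is no depth.
A pose or a line that the arm cannot do raises bot.IKError and nothing moves.
- hand_in(): hands the job in; it is judged then, once.
The state is a dict: "time_s": time; "joint_pos": joint angles; "joint_vel": joint speeds; "joint_efforts": joint torques, N m; "position": TCP position; "orientation": TCP orientation; "wrist_force": force on the tool from outside, world axes, zero at the start; "ft_torque": the same for the moment, N m; "gripper_width": finger opening in m; "grip_force": force on a finger pad.
Only numpy, scipy, OpenCV 4.12 (cv2) and the standard library are available. Lean on these libraries where they do the work, as an engineer would, in place of code of your own. Each camera call takes 0.05 s, during which the arm holds its last target. There are 200 camera calls.

## Working session

There is one attempt and no reset: what is moved stays moved. The work goes in short steps, each a Python script; the robot and the scene stay as the last script left them, time stands still between calls to the robot, and variables do not carry over. Pictures are saved under pics/ and viewed, at most 10 in all, crops included, and the job is handed in when it is done.

```bash
mkdir -p pics; python3 - <<'E'
from workcell import bot, hand, kinematics, get_obs, vision
import cv2, numpy as np
for n in ["scene","top"]:
    r=vision.read_camera(n); cv2.imwrite(f"pics/{n}0.png",r["frame"][:,:,::-1]); np.savez(f"pics/{n}0.npz",**r)
    V=r["view"]; print(n,r["intrinsics"].tolist(), (-V[:3,:3].T@V[:3,3]).round(3), V[:3,:3].round(2).tolist())
o=get_obs();print(o["time_s"],o["orientation"])
E
```

```text
scene [[391.63215801513417, 0.0, 260.92953621525004], [0.0, 391.63215801513417, 188.9547013587424], [0.0, 0.0, 1.0]] [ 1.061 -0.215  0.772] [[0.35, 0.94, 0.0], [0.7, -0.26, -0.66], [-0.62, 0.23, -0.75]]
top [[357.2335584892722, 0.0, 251.89529500923925], [0.0, 357.2335584892722, 193.44151712017776], [0.0, 0.0, 1.0]] [ 0.382 -0.027  1.002] [[0.03, -1.0, -0.02], [-0.99, -0.02, -0.13], [0.13, 0.02, -0.99]]
0.1 [ 1.11160215e-01  9.93802292e-01 -6.35586471e-04 -8.14236075e-05]
```

View pics/scene0.png

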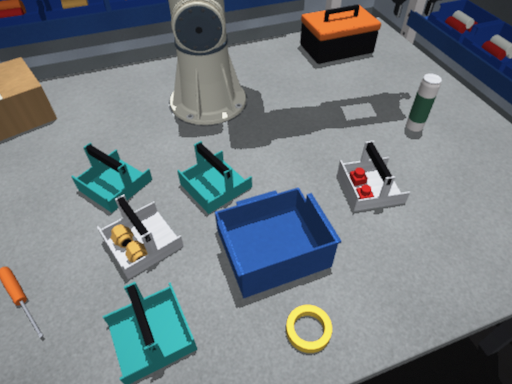

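View pics/top0.png

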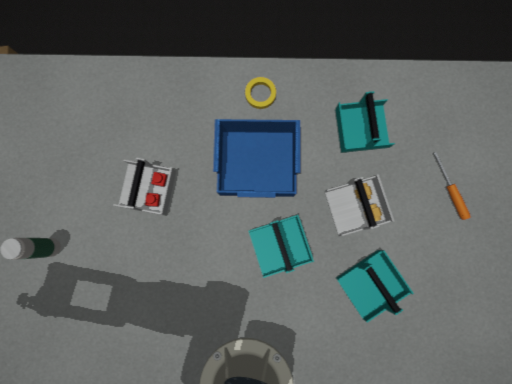

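Candidates: brass-loaded grey tray at top (360,206) / scene (137,235); red-cap twin at top (147,187) / scene (371,180); turquoise trays at top (364,123), (281,244), (374,285). By the description I choose the one with the brass couplings, whose open front faces image left (+y). The blue bin is at top (258,158).

```bash
cat > h.py <<'E'
import numpy as np, cv2
from scipy.spatial.transform import Rotation as R
def ray(r,uv,z):
    V=r["view"];K=r["intrinsics"];C=-V[:3,:3].T@V[:3,3]
    uv=np.atleast_2d(uv).astype(float); d=np.c_[uv,np.ones(len(uv))]@np.linalg.inv(K).T@V[:3,:3]
    return C+d*((z-C[2])/d[:,2])[:,None]
def proj(r,P):
    V=r["view"]; c=np.atleast_2d(P)@V[:3,:3].T+V[:3,3]; p=c@r["intrinsics"].T; return p[:,:2]/p[:,2:]
def biggest(m):
    c=cv2.findContours(m.astype(np.uint8),cv2.RETR_EXTERNAL,cv2.CHAIN_APPROX_NONE)[0]
    return max(c,key=cv2.contourArea)
def hsv(f): return cv2.cvtColor(f,cv2.COLOR_RGB2HSV)
E
python3 - <<'E'
from h import *
r=dict(np.load("pics/top0.npz")); f=r["frame"]; H=hsv(f)
m=np.zeros(f.shape[:2],bool); m[170:240,320:400]=True
b=biggest(m&(H[...,2]<60)); rc=cv2.minAreaRect(b); print("handle",rc)
bp=cv2.boxPoints(rc); print(ray(r,bp,.108).round(3).tolist(), ray(r,rc[0],.1).round(3))
blue=(H[...,0]>105)&(H[...,0]<125)&(H[...,1]>150)&(H[...,2]>40)
c=biggest(blue); rc=cv2.minAreaRect(c); print("bin",rc); a=cv2.approxPolyDP(c,4,True)[:,0]; print(a.tolist()); print(ray(r,a,.1).round(3).tolist())
print(ray(r,cv2.boxPoints(rc),.1).round(3).tolist())
t=cv2.resize(f[90:250,190:410],None,fx=3.6,fy=3.6,interpolation=cv2.INTER_CUBIC)
cv2.imwrite("pics/crop1.png",t[:,:,::-1])
E
```

```text
handle ((364.6000671386719, 202.79998779296875), (48.06662368774414, 7.5894670486450195), 71.56505584716797)
[[0.536, -0.259, 0.108], [0.542, -0.278, 0.108], [0.428, -0.313, 0.108], [0.422, -0.296, 0.108]] [[ 0.482 -0.289  0.1  ]]
bin ((256.5, 158.0), (76.0, 85.0), 90.0)
[[216, 120], [214, 170], [219, 193], [295, 193], [299, 121]]
[[0.691, 0.095, 0.1], [0.558, 0.095, 0.1], [0.499, 0.08, 0.1], [0.503, -0.114, 0.1], [0.693, -0.122, 0.1]]
[[0.691, 0.1, 0.1], [0.696, -0.122, 0.1], [0.496, -0.124, 0.1], [0.491, 0.092, 0.1]]
```

View pics/crop1.png

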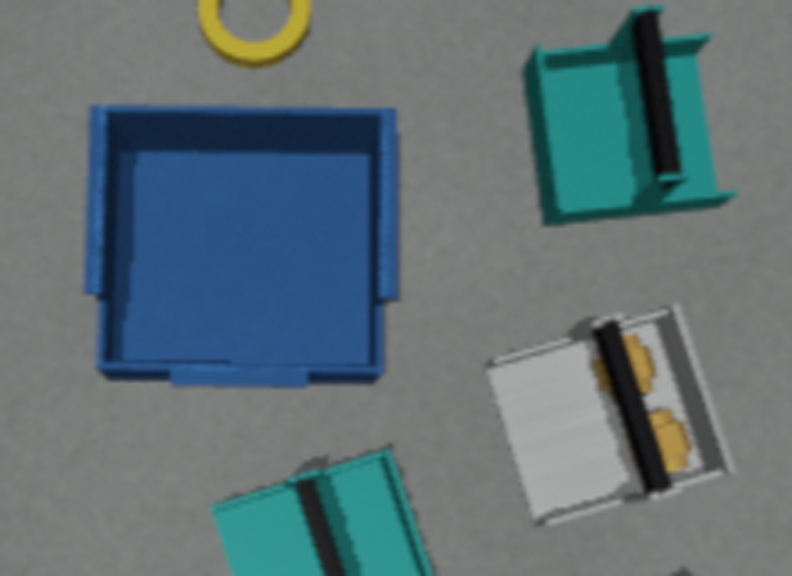

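Confirmed: grey tray with two brass couplings behind the black bar (crop ~(630,405)), open front to the left; bin at crop (245,240). Check the plan's IK, then look from the wrist.

```bash
cat >> h.py <<'E'
G=np.array([[0,1,0],[1,0,0],[0,0,-1.]])
def tcp(org,yaw,th=0,flip=0,zt=.093):
    T=R.from_euler('z',yaw)*R.from_euler('y',-th); g=R.from_matrix(G)
    if flip: g=g*R.from_euler('z',np.pi)
    return np.array(org)+T.apply([0,0,zt]), (T*g).as_quat()
def lip(L,yaw,th,flip=0,zt=.093):
    T=R.from_euler('z',yaw)*R.from_euler('y',-th)
    return tcp(np.array(L)-T.apply([-.07,0,0]),yaw,th,flip,zt)
E
python3 - <<'E'
from workcell import bot, hand, kinematics, get_obs, vision
from h import *
yaw=np.radians(-72)
for flip in (0,1):
    print(flip)
    for p in [tcp([.482,-.289,0],yaw,0,flip),tcp([.482,-.289,.16],yaw,0,flip)]+[lip([.598,-.05,.13],np.radians(-90),np.radians(t),flip) for t in (0,20,40,60)]:
        q=kinematics.solve_ik(*p); print(None if q is None else np.round(q,2))
E
```

```text
0
[-0.54  0.4   1.87 -0.    0.86  0.71]
[-0.54  0.22  1.73 -0.    1.19  0.71]
[-0.2   0.32  1.66 -0.    1.16  1.37]
[ 0.06  0.31  1.69 -0.38  1.19  1.78]
[ 0.3   0.41  1.68 -0.68  1.36  2.12]
[ 0.47  0.59  1.64 -0.88  1.57  2.36]
1
[-0.54  0.4   1.87 -0.    0.86 -2.43]
[-0.54  0.22  1.73 -0.    1.19 -2.43]
[-0.2   0.32  1.66 -0.    1.16 -1.77]
[ 0.06  0.31  1.69 -0.38  1.19 -1.36]
[ 0.3   0.41  1.68 -0.68  1.36 -1.02]
[ 0.47  0.59  1.64 -0.88  1.57 -0.78]
```

```bash
python3 - <<'E'
from workcell import bot, hand, kinematics, get_obs, vision
from h import *
bot.reach(*tcp([.482,-.289,.16],np.radians(-72)))
r=vision.read_camera("wrist"); np.savez("pics/w1.npz",**r); cv2.imwrite("pics/w1.png",r["frame"][:,:,::-1])
V=r["view"]; print(-V[:3,:3].T@V[:3,3], get_obs()["time_s"])
P=[tcp([.482,-.289,0],np.radians(-72),zt=.108)[0]]
T=R.from_euler('z',np.radians(-72))
print("pred bar ends", proj(r,[T.apply([x,y,.108])+[.482,-.289,0] for x in(-.007,.007) for y in (-.065,.065)]).round(0).tolist())
E
```

```text
[ 0.54849472 -0.26625502  0.41223774] 3.5083
pred bar ends [[252.0, 228.0], [252.0, 120.0], [264.0, 228.0], [264.0, 120.0]]
```

View pics/w1.png

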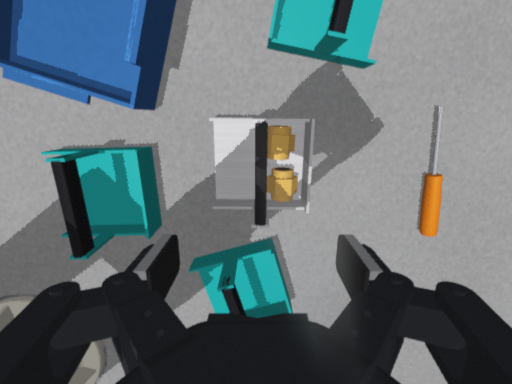

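The wrist view shows the bar at u 255–268, v 122–224 (predicted 252–264), couplings at (280,142) and (283,183): shift ~4 mm along tray +x. Correct and grasp.

```bash
python3 - <<'E'
from workcell import bot, hand, kinematics, get_obs, vision
from h import *
import json
r=dict(np.load("pics/w1.npz")); H=hsv(r["frame"])
m=np.zeros(H.shape[:2],bool); m[110:235,235:272]=True
rc=cv2.minAreaRect(biggest(m&(H[...,2]<45))); print(rc)
w=ray(r,cv2.boxPoints(rc),.108); s=sorted([(np.linalg.norm(w[i]-w[(i+1)%4]),i) for i in range(4)])
i=s[-1][1]; d=w[(i+1)%4]-w[i]; d*=np.sign(d[0]); yaw=np.arctan2(d[1],d[0])-np.pi/2; c=w.mean(0)
print(c.round(4),np.degrees(yaw),[round(x[0],4) for x in s])
if abs(np.degrees(yaw)+72)>4 or np.hypot(c[0]-.482,c[1]+.289)>.01: raise SystemExit("check")
org=[c[0],c[1],0]; json.dump([org,yaw],open("tray.json","w"))
hand.move_gripper(.085)
bot.reach(*tcp([org[0],org[1],.08],yaw)); bot.servo_line(tcp(org,yaw)[0],velocity=.08)
hand.move_gripper(0.0,100)
o=get_obs(); print(o["gripper_width"],o["grip_force"],o["wrist_force"],o["time_s"])
f0=np.array(o["wrist_force"])
bot.servo_line(tcp([org[0],org[1],.17],yaw)[0],velocity=.08); bot.dwell(.3)
o=get_obs(); print(o["gripper_width"],o["grip_force"],np.array(o["wrist_force"])-f0,o["time_s"])
r=vision.read_camera("scene"); cv2.imwrite("pics/s2.png",cv2.resize(r["frame"][100:320,40:360],None,fx=2.4,fy=2.4)[:,:,::-1])
E
```

```text
((261.0, 145.5), (45.0, 10.0), 90.0)
[ 0.5175 -0.2809  0.108 ] -71.42700565090959 [np.float64(0.0111), np.float64(0.0116), np.float64(0.0508), np.float64(0.0508)]check
```

The mask split along the bar; I use the viewed pixel extents (centre (261.5,173)) and yaw −71.4°.

```bash
python3 - <<'E'
from workcell import bot, hand, kinematics, get_obs, vision
from h import *
import json
r=dict(np.load("pics/w1.npz"))
c=ray(r,[261.5,173.3],.108)[0]; yaw=np.radians(-71.6); print(c)
org=[c[0],c[1],0]; json.dump([org,yaw],open("tray.json","w"))
hand.move_gripper(.085)
bot.reach(*tcp([org[0],org[1],.08],yaw)); bot.servo_line(tcp(org,yaw)[0],velocity=.08)
hand.move_gripper(0.0,100)
o=get_obs(); print(o["gripper_width"],o["grip_force"],o["wrist_force"],o["time_s"])
f0=np.array(o["wrist_force"])
bot.servo_line(tcp([org[0],org[1],.17],yaw)[0],velocity=.08); bot.dwell(.3)
o=get_obs(); print(o["gripper_width"],o["grip_force"],np.array(o["wrist_force"])-f0,o["time_s"])
r=vision.read_camera("scene"); cv2.imwrite("pics/s2.png",cv2.resize(r["frame"][100:320,40:360],None,fx=2.4,fy=2.4)[:,:,::-1])
E
```

```text
[ 0.4876426  -0.29138193  0.108     ]
-0.0002529421338068325 0.0 [ 0.07293308  0.23399655 -0.25224706] 6.0583
3.476436388999423e-05 0.0 [ 0.00492906 -0.5248957   1.16699958] 8.6333
```

View pics/s2.png

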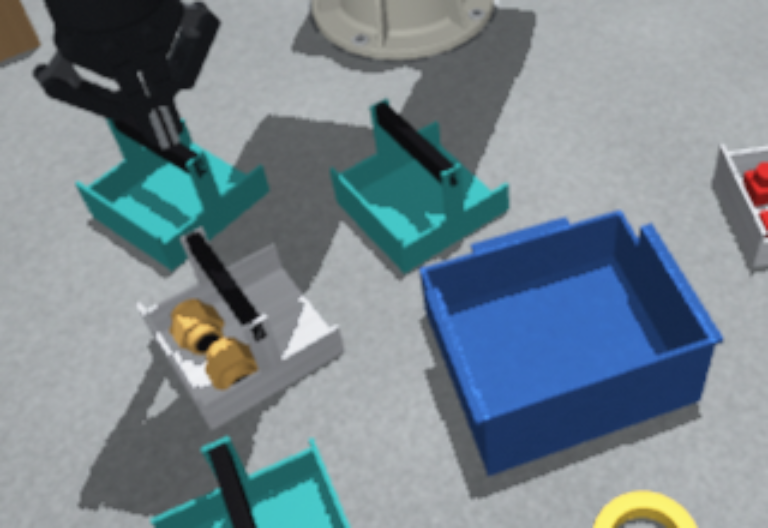

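The gripper closed on air (width 0); tray undisturbed. Check where the TCP really is against the commands and the picture.

```bash
python3 - <<'E'
from workcell import bot, hand, kinematics, get_obs, vision
from h import *
import json
org,yaw=json.load(open("tray.json"))
o=get_obs(); print(o["position"],o["orientation"],tcp([org[0],org[1],.17],yaw)); 
s=vision.read_camera("scene"); t=vision.read_camera("top")
P=[o["position"],[org[0],org[1],.095],[org[0],org[1],0]]
print("scene",proj(s,P).round().tolist(),"top",proj(t,P).round().tolist())
# bar ends seen: scene crop (193,240),(258,330) ->
uv=np.array([[193,240],[258,330]])/2.4+[40,100]; print(ray(s,uv,.108).round(3).tolist())
print(ray(s,np.array([[240,282]])/2.4+[40,100],.1), ray(t,[[364.6,202.8]],.1))
im=np.hstack([cv2.resize(s["frame"][110:270,60:200],None,fx=2.8,fy=2.8),cv2.resize(t["frame"][150:310,270:410],None,fx=2.8,fy=2.8)])
cv2.imwrite("pics/c3.png",im[:,:,::-1])
E
```

```text
[ 0.4876285  -0.2913757   0.26296201] [ 9.87139804e-01  1.59859335e-01 -1.51862938e-05 -1.73829879e-05] (array([ 0.4876426 , -0.29138193,  0.263     ]), array([0.98713627, 0.15988119, 0.        , 0.        ]))
scene [[111.0, 163.0], [133.0, 218.0], [143.0, 243.0]] top [[389.0, 192.0], [365.0, 201.0], [355.0, 205.0]]
[[0.437, -0.309, 0.108], [0.558, -0.27, 0.108]]
[[ 0.49423062 -0.27720807  0.1       ]] [[ 0.4824571  -0.28900301  0.1       ]]
```

View pics/c3.png

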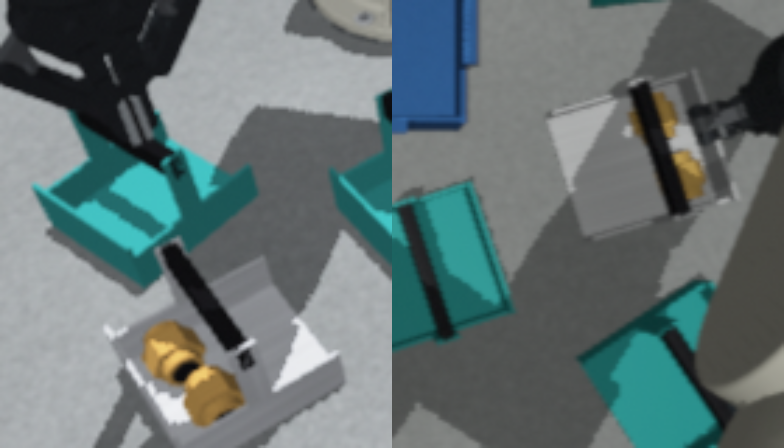

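TCP is above the tray as commanded (scene (111,163), top (389,192)), and the bar is unmoved. Repeat the descent open, printing the state, and look from near.

```bash
python3 - <<'E'
from workcell import bot, hand, kinematics, get_obs, vision
from h import *
import json
org,yaw=json.load(open("tray.json"))
hand.move_gripper(.085); print(get_obs()["gripper_width"])
bot.servo_line(tcp([org[0],org[1],.03],yaw)[0],velocity=.15); bot.servo_line(tcp(org,yaw)[0],velocity=.08)
o=get_obs(); print(o["position"],o["gripper_width"],o["wrist_force"],o["time_s"],bot.tcp_to_tips)
s=vision.read_camera("scene"); t=vision.read_camera("wrist")
im=np.hstack([cv2.resize(s["frame"][130:280,70:210],(392,420)),cv2.resize(t["frame"],None,fx=.8,fy=.8)[:,:].copy()[:308] if 0 else cv2.resize(t["frame"][84:384,116:396],(392,420))])
cv2.imwrite("pics/c4.png",im[:,:,::-1])
E
```

```text
0.08533250813099053
[ 0.48738228 -0.29124637  0.09252822] 0.0851096733300648 [0.16038928 0.3774703  0.29774096] 11.175 0.017
```

View pics/c4.png

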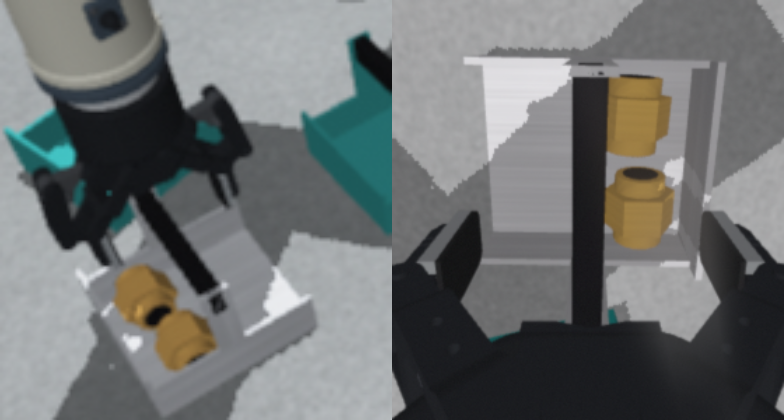

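The open pads straddle the bar (wrist crop: bar at u≈590, pads at 470 and 715; scene crop: fingers around (172,235), on the bar). Close stepwise and watch the width.

```bash
python3 - <<'E'
from workcell import bot, hand, kinematics, get_obs, vision
import numpy as np
for w in (.04,.022,.012):
    hand.move_gripper(w,60); o=get_obs(); print(w,o["gripper_width"],o["grip_force"],np.round(o["wrist_force"],2),o["time_s"])
E
```

```text
0.04 0.03958659122081209 0.0 [ 0.65 -0.34  0.38] 11.7833
0.022 0.02220286328441279 0.0 [ 0.49  0.27 -0.32] 12.1
0.012 0.011655326373376516 0.7899118051864207 [0.16 1.46 1.32] 12.3667
```

```bash
python3 - <<'E'
from workcell import bot, hand, kinematics, get_obs, vision
import numpy as np, cv2
for i in range(1):
    hand.move_gripper(0.008,60)
    for k in range(3):
        o=get_obs(); print(o["gripper_width"],o["grip_force"],np.round(o["wrist_force"],2),np.round(o["position"],4),o["time_s"]); bot.dwell(.1)
s=vision.read_camera("scene"); t=vision.read_camera("wrist")
im=np.hstack([cv2.resize(s["frame"][150:260,80:180],(392,431)),cv2.resize(t["frame"][84:384,116:396],(392,431))])
cv2.imwrite("pics/c5.png",im[:,:,::-1])
E
```

```text
0.007843447201240878 0.7402897719293833 [-0.49  0.01  1.99] [ 0.4877 -0.2915  0.093 ] 12.5833
0.00789891496637004 0.8032133337110281 [ 0.21 -0.23  1.83] [ 0.4877 -0.2914  0.093 ] 12.6833
0.007963638209843185 0.8596510905772448 [0.3  0.47 1.8 ] [ 0.4877 -0.2914  0.093 ] 12.7833
```

View pics/c5.png

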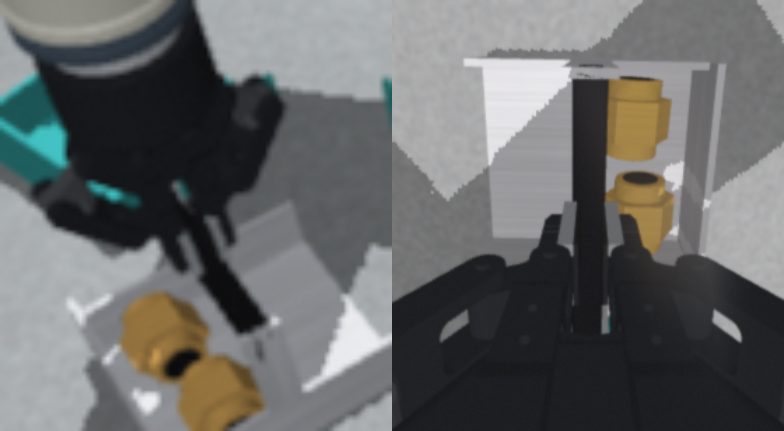

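In the wrist crop the pad tips (570–612) lie drawn over the bar, width is 8 mm and there is a 2 N upward push: the tips are riding on the bar's top edge, so I must grasp lower. Open, go 18 mm lower, close and watch.

```bash
python3 - <<'E'
from workcell import bot, hand, kinematics, get_obs, vision
from h import *
import json
org,yaw=json.load(open("tray.json"))
def st(l): o=get_obs(); print(l,round(o["gripper_width"],4),round(o["grip_force"],2),np.round(o["wrist_force"],2),np.round(o["position"],4),o["time_s"])
hand.move_gripper(.05)
for z in (.084,.075):
    bot.servo_line(tcp(org,yaw,zt=z)[0],velocity=.06); st(z)
    if get_obs()["wrist_force"][2]>5: break
for w in (.03,.018,.012):
    hand.move_gripper(w,60); st(w)
E
```

```text
0.084 0.0503 0.0 [0.48 1.01 0.6 ] [ 0.4872 -0.2911  0.0833] 13.7583
0.075 0.0499 0.0 [ 0.15 -0.38 -0.31] [ 0.4873 -0.2911  0.0744] 14.0583
0.03 0.0299 0.0 [-0.7   0.52  0.03] [ 0.4878 -0.2915  0.0752] 14.3917
0.018 0.0181 0.0 [-1.02 -0.35 -0.28] [ 0.4877 -0.2914  0.075 ] 14.6667
0.012 0.0132 44.16 [-1.02  1.78 -0.38] [ 0.4875 -0.2911  0.0749] 14.8833
```

Held now (13.2 mm, 44 N). Take a slightly deeper bite, grip harder and lift.

```bash
python3 - <<'E'
from workcell import bot, hand, kinematics, get_obs, vision
from h import *
import json
org,yaw=json.load(open("tray.json")); Z=.070
def st(l): o=get_obs(); print(l,round(o["gripper_width"],4),round(o["grip_force"],2),np.round(o["wrist_force"],2),np.round(o["position"],4),o["time_s"])
hand.move_gripper(.03)
bot.servo_line(tcp(org,yaw,zt=Z)[0],velocity=.06); st(0)
hand.move_gripper(0.0,110); st(1)
if get_obs()["gripper_width"]<.01: raise SystemExit
bot.servo_line(tcp([org[0],org[1],.17],yaw,zt=Z)[0],velocity=.1); bot.dwell(.2); st(2)
s=vision.read_camera("scene"); t=vision.read_camera("wrist")
im=np.hstack([cv2.resize(s["frame"][90:250,40:190],(392,418)),cv2.resize(t["frame"][84:384,116:396],(392,418))])
cv2.imwrite("pics/c6.png",im[:,:,::-1])
for th in (0,20,40,60): print(kinematics.solve_ik(*lip([.598,-.05,.125],np.radians(-90),np.radians(th),zt=Z)))
E
```

```text
0 0.0304 0.0 [-1.22  0.33  0.62] [ 0.4873 -0.2912  0.0695] 15.4417
1 0.0117 107.78 [0.54 1.09 1.52] [ 0.4876 -0.2913  0.07  ] 15.7417
2 0.012 107.46 [-0.44 -0.47 -6.23] [ 0.4875 -0.2913  0.2397] 17.7917
[-2.00497983e-01  3.50010986e-01  1.68749847e+00 -4.44089210e-16
  1.10408320e+00  1.37029834e+00]
[ 0.04863113  0.33509819  1.71381481 -0.38544035  1.13999603  1.79038317]
[ 0.27686661  0.42698825  1.70665471 -0.69496506  1.30760793  2.13960426]
[ 0.44337781  0.6020371   1.66704766 -0.8991855   1.5338967   2.37684606]
```

View pics/c6.png

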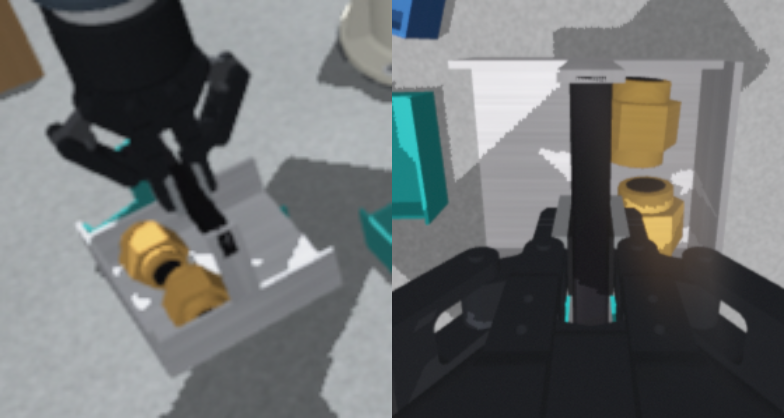

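Lifted level with both couplings aboard (scene crop (155,255), (195,290); load ≈6.3 N). Carry and tip.

```bash
python3 - <<'E'
from workcell import bot, hand, kinematics, get_obs, vision
from h import *
Z=.070; Y=np.radians(-90); L=[.598,-.05,.125]
def st(l): o=get_obs(); print(l,round(o["gripper_width"],4),np.round(o["wrist_force"],2),np.round(o["position"],3),o["time_s"])
p,q=lip([.598,-.05,.17],Y,0,zt=Z); bot.servo_line(p,q,velocity=.1); st("over")
for th in (0,15,30,40,50,58):
    p,q=lip(L,Y,np.radians(th),zt=Z); bot.servo_line(p,q,velocity=.06); st(th)
bot.dwell(.6); st("wait")
t=vision.read_camera("top"); s=vision.read_camera("scene")
im=np.hstack([cv2.resize(s["frame"][120:310,120:360],(400,317)),cv2.resize(t["frame"][90:230,190:366],(398,317))])
cv2.imwrite("pics/c7.png",im[:,:,::-1])
for n,r in (("scene",s),("top",t)):
    H=hsv(r["frame"]); m=(H[...,0]>14)&(H[...,0]<24)&(H[...,1]>110)&(H[...,2]>70)
    k,_,S,C=cv2.connectedComponentsWithStats(m.astype(np.uint8))
    print(n,[(S[i,4],C[i].round().tolist()) for i in range(1,k) if S[i,4]>30])
E
```

```text
over 0.0116 [ 0.2  -0.56 -5.49] [ 0.598 -0.12   0.24 ] 20.0833
0 0.0117 [ 0.18 -0.88 -5.9 ] [ 0.598 -0.12   0.195] 20.9833
15 0.0114 [ 0.28 -0.34 -6.71] [ 0.598 -0.099  0.211] 21.5667
30 0.0118 [ 0.69 -0.11 -5.02] [ 0.598 -0.076  0.22 ] 22.15
40 0.0122 [ 1.17 -1.07 -2.72] [ 0.598 -0.059  0.224] 22.5917
50 0.0121 [-0.    0.1  -2.92] [ 0.598 -0.042  0.224] 23.0333
58 0.0122 [-0.29 -0.52 -3.08] [ 0.598 -0.028  0.221] 23.4167
wait 0.0117 [ 0.48 -0.9  -1.98] [ 0.598 -0.028  0.221] 24.0167
scene [(np.int32(165), [73.0, 3.0]), (np.int32(1913), [24.0, 112.0]), (np.int32(553), [294.0, 233.0]), (np.int32(111), [311.0, 317.0]), (np.int32(132), [304.0, 346.0])]
top [(np.int32(52), [4.0, 49.0]), (np.int32(86), [241.0, 155.0]), (np.int32(214), [231.0, 170.0]), (np.int32(116), [459.0, 201.0])]
```

Load fell to ~3 N: both couplings left the tray, brass now seen inside the bin (top (241,155), (231,170)). Level, return and set the tray down where it stood.

```bash
python3 - <<'E'
from workcell import bot, hand, kinematics, get_obs, vision
from h import *
import json
org,yaw=json.load(open("tray.json")); Z=.070; Y=np.radians(-90)
def st(l): o=get_obs(); print(l,round(o["gripper_width"],4),np.round(o["wrist_force"],2),np.round(o["position"],3),o["time_s"])
for L,th in (([.598,-.05,.16],40),([.598,-.05,.17],0)):
    p,q=lip(L,Y,np.radians(th),zt=Z); bot.servo_line(p,q,velocity=.1)
p,q=tcp([org[0],org[1],.17],yaw,zt=Z); bot.servo_line(p,q,velocity=.12); st("above")
f0=get_obs()["wrist_force"][2]
bot.servo_line(tcp([org[0],org[1],.012],yaw,zt=Z)[0],velocity=.1)
for h in (.008,.005,.003,.0015,.0005):
    bot.servo_line(tcp([org[0],org[1],h],yaw,zt=Z)[0],velocity=.03); bot.dwell(.1); st(h)
    if get_obs()["wrist_force"][2]-f0>4: break
hand.move_gripper(.05); st("open")
bot.servo_line(tcp([org[0],org[1],.15],yaw,zt=Z)[0],velocity=.1)
bot.reach([.3,.35,.35],tcp([0,0,0],0)[1]) if kinematics.solve_ik([.3,.35,.35],tcp([0,0,0],0)[1]) is not None else None
st("clear")
t=vision.read_camera("top"); s=vision.read_camera("scene")
im=np.hstack([cv2.resize(s["frame"][170:310,90:350],(400,300)),cv2.resize(t["frame"][90:250,200:400],(398,300))])
cv2.imwrite("pics/c8.png",im[:,:,::-1])
E
```

```text
above 0.0116 [-0.01  0.45 -3.26] [ 0.488 -0.291  0.24 ] 27.45
0.008 0.0118 [-1.1   0.22 -2.42] [ 0.488 -0.291  0.078] 29.5667
0.005 0.0113 [-0.14 -0.34 -1.98] [ 0.488 -0.291  0.075] 29.9167
0.003 0.012 [ 0.42  0.13 -3.13] [ 0.488 -0.291  0.073] 30.2667
0.0015 0.0118 [-0.02  0.2  -2.92] [ 0.488 -0.291  0.071] 30.6167
0.0005 0.0119 [-0.32 -0.26 -2.78] [ 0.488 -0.291  0.071] 30.9667
open 0.0502 [ 0.67 -0.46 -0.06] [ 0.488 -0.291  0.071] 31.4167
clear 0.05 [ 0.6  -0.52  1.25] [0.3  0.35 0.35] 35.475
```

View pics/c8.png

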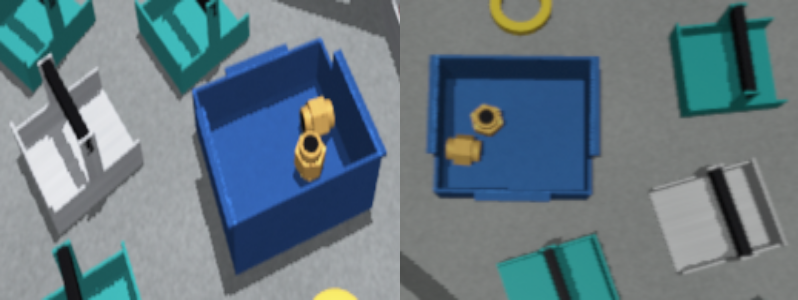

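Both couplings lie in the bin (top crop (487,118), (463,150)), and the empty tray stands upright and released at (715,215).

```bash
python3 -c "
from workcell import hand_in
print(hand_in())"
```

```text
the job is handed in; nothing more can be done
None
```

The job is handed in (no verdict came back): both brass couplings lie in the blue bin, and the empty tray stands upright and released where it first stood, at about 35 s of the 69 s allowed.

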